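# Set the rear light charging

## Robot

A 6-joint arm with a two-finger parallel gripper is mounted at the origin on the work surface. World frame = base frame: x ahead of the robot, y to its left, z up, the work surface at z = 0. Lengths are in m, angles in rad, forces in N, time in s.
With the tool pointing down it reaches from about 0.3 to 0.775 m from the base axis. Payload 14.6 kg.
Tool frame: the origin (TCP) lies at the very end of the fingers, on their centre line; the grasp point (between the pads) lies 19 mm behind it (arm.tcp_to_grasp is the distance from the TCP to the grasp point, in m); z points along the fingers, y is the line along which they close (so a half turn about z gives the same grasp; the last joint's range is limited). The gripper opens to 85 mm and grips with 20 to 120 N. Pads are 22 mm wide; open, the fingers measure 114 mm over their backs; the gripper's body (76 mm by 85 mm) begins 54 mm behind the grasp point. The pads swing forward as they close: fully open they stand 13 mm farther back than shut.
Start: joints at [1.268, 0.3, 1.521, -0, 1.321, -0.067], TCP at [0.128, 0.535, 0.231] pointing down, gripper open.
Joint ranges: [-3.03, 3.03], [-0.79, 2.21], [0.23, 2.52], [-1.04, 4.18], [0, 3.07], [-2.55, 2.55]. Speed limits (rad/s): [2.22, 2.22, 2.57, 3.14, 3.14, 3.14].

## Interface

Orientations are given as a rotation vector (axis times angle).
In Python, from rig import arm gives the robot as it stands. The module is installed in compiled form; this text tells all that it offers.
- The arm moves only by the tool arm_command, never from a script. Its argument "targets" is text: rows parted by semicolons, each of 5 numbers parted by spaces: the shift along the tool's x, y, z each as a share of 0.05 m, from -1 to 1, then the turn about the tool's z as a share of pi rad, from -1 to 1, then the closure, from -1 (fully open) to 1 (shut). A call has 1 to 8 rows; each row shifts and turns the commanded pose from where the row before left it, along the tool's axes as they then stand; what a row does not reach is not made up. A row lasts 1/10 s, in which the tool goes at most 50 mm and 8.59 degrees, less where a joint would pass 70% of its speed; a pose out of reach is approached as far as the arm can. A call with a number of a shift or a turn outside -1 to 1 is refused whole. A call with a gripper value outside its range is refused whole. The fingers move at their own pace and stop on an object; "newtons" is the grip in N (left out, the last holds). Time passes only in rows, so rows that do not move let the fingers close. It gives the time, the measured TCP pose, the force, the opening and the grip force at its end, in the units of the state.
- arm.state(): the state, without advancing time (a new reading comes with each control period).
- arm.get_image(name): name is "side" or "top"; returns the picture (420x560x3 uint8, blue, green, red); there is no depth.
- arm.camera_model(name): a dict with "fov_y" (degrees; the focal length in pixels is half the picture's height over the tangent of half this angle, whatever the lens; pixels are square), "cx", "cy" (the principal point, pixels), "k1" (the pictures are not rectified: a ray, as slopes to the right and down, at radius r is drawn at 1 + k1 r^2 times it, then the intrinsics apply), "xyz" and "orientation" of the camera in the world. Camera axes: x right, y up, looking along -z (the intrinsics and any distortion apply to the point x, -y, -z); pixel columns grow to the right and rows downward; lengths in m; the calibration is good to about 2 mm. A picture is of the moment at which its call begins. camera_model takes no time and is no camera call.
- arm.finish_job(): hands the job in; it is judged then, once.
Trained networks look in the newest picture that a camera, given by its name, has taken for a name from the list of things; names that differ only in an ending like _2 or _b are one class to them, and where a whole thing is asked for, a point or a joint stands for the part that bears it (a point fixed in the world has none). Each returns a list of dicts, best first, with "conf" (0 to 1); they miss things now and then, are a little off and sometimes report something else, mostly with a low value. They report only what shows in the picture. A call takes as long as a camera call.
- arm.look_for(camera, thing): "uv" ([column, row] in pixels, amid what is visible of it).
- arm.regions_of(camera, thing): "region" (420x560 bool, what is visible of it) and "uv" ([column, row] in pixels, amid what is visible of it).
The state is a dict: "clock": time; "qpos": joint angles; "joint_velocities": joint speeds; "tau": joint torques, N m; "tcp_pos": TCP position; "tool_rot": TCP orientation; "force": force on the tool from outside, world axes, zero at the start; "torque": the same for the moment, N m; "width": finger opening in m; "grip_force": force on a finger pad.
Only numpy, scipy, OpenCV 4.12 (cv2) and the standard library are available. Lean on these libraries where they do the work, as an engineer would, in place of code of your own. Each camera call takes 0.05 s, during which the arm holds its last target. There are 200 camera calls.

## Task

Set the bicycle's rear light charging: first press the white rear light down until it sits fully home in its charging cradle, then press the raised end of the rocker switch until it is fully over, and last press the round start key all the way down and let it come back up. Do it by pressing with the closed fingertips only; lift nothing, do not press the square cancel key, and leave everything else where it is.

Things in the scene. Friction and masses are not known exactly. Their poses are not given: they have to be found in the camera images.
- light (a joint): how far the rear light is pressed into its cradle, m: about 0 to 0.002 at the start (standing proud), 0.010 fully home; negative if it is pulled up out of the cradle. It slides straight down against about 4 N of friction and stays where it is left
- light_top (a point): centre of the top face of the white silicone rear light, a rounded block 66 x 38 mm seen from above (flat top 52 x 26 mm with three small round lenses), standing in a plain grey low-walled charging cradle 84 x 56 mm; the long side is this frame's x. At the start its top is about 60 mm above the shelf and 22 mm above the cradle's highest walls. z is up; press straight down, travel 10 mm
- rocker (a joint): angle of the rocker switch paddle, rad: about 0 at the start (off, the end away from the robot raised), 0.32 fully over (on, that end down). Stays where it is left; about 4 N at the press point moves it
- rocker_press (a point): press point on top of the paddle of the rocker switch, 24 mm from its pivot line towards the end that is raised at the start (the far end, marked with a short cross line). Flat grey paddle 70 x 46 mm, 8 mm thick, on a grey box 90 x 62 mm, 26 mm tall. The point moves with the paddle: about 56 mm above the shelf at the start, 7.6 mm lower when fully over. This frame's x runs level from the pivot to the raised end at joint value 0, and turns down with the paddle
- round_key (a joint): how far the round start key is pressed, m: 0 up, 0.007 fully down; a spring (2 N at first, 6 N fully down) brings it back up
- round_key_top (a point): centre of the flat top of the round start key: grey, 36 mm across, standing 12 mm above its grey box of 68 x 68 mm; the top is 50 mm above the shelf. Press straight down, travel 7 mm
- square_key (a joint): how far the square cancel key is pressed, m: 0 up, 0.007 fully down (same spring). To be left alone
- square_key_top (a point): centre of the top of the square cancel key: same grey and height as the round key, 36 x 36 mm, on a like box. To be left alone. The light, the switch and the two keys are fixed on one plywood board 360 x 330 x 12 mm, about 145 to 155 mm apart in two rows of two, any of them in any place
- crank_puller: the stainless steel crank puller, a stepped turned post 26 mm across and 46 mm tall, standing among the four units on the board; origin under its centre
- hex_set: the grey folding hex key set, 80 x 26 x 18 mm, lying on the board between units; origin under its centre
- brake_block: a black brake pad 55 x 11 x 10 mm with a short steel stud, lying on the board between units; origin under its centre
- pad_dish: white ceramic dish of brake pads, 120 mm across, 28 mm tall, left of the board; origin under its centre
- lube: chain oil bottle, 44 mm across, 130 mm tall, right of the board; origin under its centre
- bell: domed brass bicycle bell, 54 mm across, 39 mm tall, right of the board; origin under its centre
- patch_tin: aluminium patch tin 75 x 45 x 22 mm, on the left; origin under its centre

How it is judged:
By the outcome, as a careful person would: the job done as asked, in the order asked, and still so for the second after the job is handed in, with the robot touching nothing.
It also fails if it takes over 38 s, if anything falls off the work surface, if the arm or the gripper's body presses on something with over 40 N, if the wrist force passes 120 N, or if a joint passes its speed limit or range.

## Working session

There is one attempt and no reset: what is moved stays moved. The work goes in short steps, Python scripts to look and compute and a tool call to move; the robot and the scene stay as the last step left them, time stands still between calls to the robot, and variables do not carry over. Pictures are saved under pics/ and viewed, at most 10 in all, crops included, and the job is handed in when it is done.

Besides the shell and the picture viewer there is one more tool, called after "Request:" as name(argument=value, ...), one argument or row to a line, values as JSON. arm_command: Moves the arm, as the interface text tells. Shift numbers are shares of 0.05 m and turn numbers shares of pi rad, none past 1 either way. Its arguments: {"type":"object","properties":{"targets":{"type":"string"},"newtons":{"type":"number"}},"required":["targets"]}

```bash
mkdir -p pics; cat > h.py <<'E'
import numpy as np, cv2
from scipy.spatial.transform import Rotation as R
from rig import arm
def ray(cam,uv):
    m=arm.camera_model(cam); f=210/np.tan(np.radians(m["fov_y"])/2)
    K=np.array([[f,0,m["cx"]],[0,f,m["cy"]],[0,0,1.]])
    p=cv2.undistortPoints(np.array([[uv]],float),K,np.array([m["k1"],0,0,0.]))[0,0]
    o=np.array(m["orientation"],float); M=R.from_rotvec(o).as_matrix() if o.shape==(3,) else (o if o.shape==(3,3) else R.from_quat(o).as_matrix())
    return np.array(m["xyz"]),M@np.array([p[0],-p[1],-1])
def at(cam,uv,z):
    c,d=ray(cam,uv); return c+d*(z-c[2])/d[2]
E
python3 - <<'E'
from h import *
for c in("top","side"):
    cv2.imwrite(f"pics/{c}0.png",arm.get_image(c)); print(arm.camera_model(c))
    for n,z in(("light_top",.072),("rocker_press",.06),("round_key_top",.062),("square_key_top",.062),("crank_puller",.035)):
        print(c,n,[(np.round(d["uv"]),round(d["conf"],2),np.round(at(c,d["uv"],z),3)) for d in arm.look_for(c,n)[:3]])
print(arm.state())
E
```

```text
{'fov_y': 44.98699492817589, 'cx': 282.9589143458276, 'cy': 207.41947355769798, 'k1': -0.1799204405364454, 'xyz': array([0.46013173, 0.00575355, 1.62964786]), 'orientation': array([ 0.0147172 , -0.04028318, -1.54641373])}
top light_top [(array([316., 177.]), 0.63, array([ 0.613, -0.119,  0.072])), (array([153., 192.]), 0.39, array([0.553, 0.384, 0.072]))]
top rocker_press [(array([270., 226.]), 0.75, array([0.459, 0.02 , 0.06 ]))]
top round_key_top [(array([319., 225.]), 0.61, array([ 0.465, -0.131,  0.062]))]
top square_key_top [(array([264., 182.]), 0.63, array([0.592, 0.04 , 0.062]))]
top crank_puller [(array([290., 201.]), 0.36, array([ 0.538, -0.04 ,  0.035]))]
{'fov_y': 45.19263430646695, 'cx': 282.74803722595675, 'cy': 213.9653292932383, 'k1': -0.09018189926388068, 'xyz': array([-0.12541301, -0.75437912,  0.93461551]), 'orientation': array([ 0.82323893, -0.31178739, -0.65631306])}
side light_top [(array([337., 230.]), 0.59, array([ 0.6  , -0.127,  0.072]))]
side rocker_press [(array([255., 231.]), 0.83, array([0.445, 0.013, 0.06 ]))]
side round_key_top [(array([257., 232.]), 0
[... 227 characters left out ...]
ray([ 0.532, -0.045,  0.035]))]
{'clock': 0.6, 'qpos': array([ 1.26840217e+00,  2.99914838e-01,  1.52100353e+00, -2.12445914e-05,
        1.32069011e+00, -6.65979615e-02]), 'joint_velocities': array([-0.0014134 , -0.00039443, -0.00163599,  0.00045033,  0.00048146,
        0.000264  ]), 'tau': array([ 8.47713000e-05, -5.43157625e+01, -3.61901951e+01, -3.81755240e-05,
        4.45433761e-04,  2.52934160e-05]), 'tcp_pos': array([0.12849353, 0.53477077, 0.23127094]), 'tool_rot': array([ 3.69520094e-01,  3.11976768e+00, -3.03585676e-05]), 'force': array([ 0.26829128, -0.019897  , -0.3127422 ]), 'torque': array([0.00361849, 0.021918  , 0.0292837 ]), 'grip_force': 0.0, 'width': 0.08554215568563564}
```

View pics/top0.png

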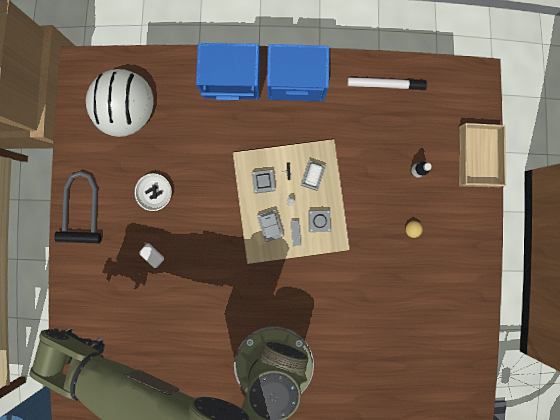

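View pics/side0.png

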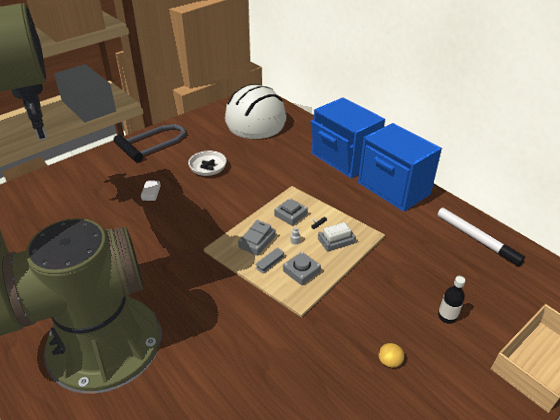

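The overview shows the board at top (235-350, 140-263): square key (263,181), light (314,174), rocker (270,224), round key (319,220). I'll zoom in on these for better precision.

```bash
python3 - <<'E'
from h import *
t=cv2.imread("pics/top0.png")[145:255,232:352]; cv2.imwrite("pics/tz.png",cv2.resize(t,None,fx=5,fy=5,interpolation=cv2.INTER_CUBIC))
t=cv2.imread("pics/side0.png")[190:290,230:370]; cv2.imwrite("pics/sz.png",cv2.resize(t,None,fx=5,fy=5,interpolation=cv2.INTER_CUBIC))
E
```

```text
(no output)
```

View pics/tz.png

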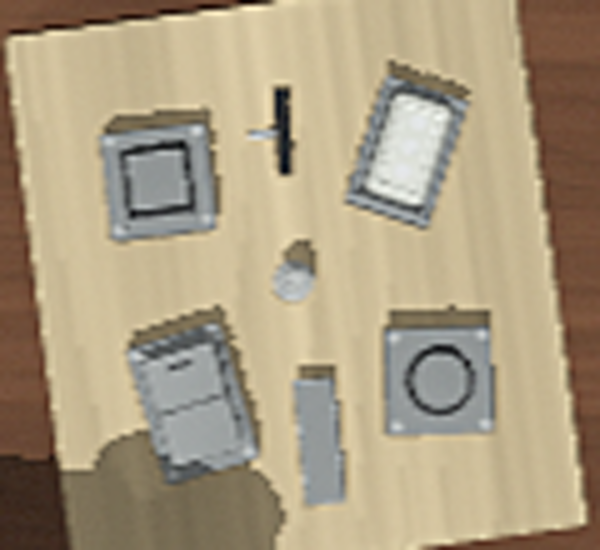

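View pics/sz.png

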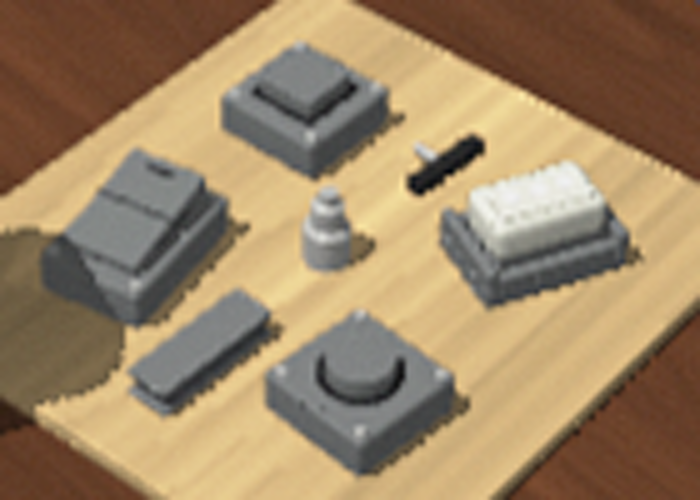

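Top crop: light top (414,150), rocker pivot line (190,406) with mark (179,366), round key (440,380). Side crop: light top ~(537,200), rocker mark (160,168) and pivot (122,212), round key ~(361,364).

```bash
python3 - <<'E'
from h import *
T=lambda x,y:((x+.5)/5-.5+232,(y+.5)/5-.5+145)
S=lambda x,y:((x+.5)/5-.5+230,(y+.5)/5-.5+190)
P={"light":(.060,(414,150),(537,200)),"pivot":(.048,(190,406),(122,212)),"mark":(.058,(179,366),(160,168)),"round":(.050,(440,380),(361,364)),"square":(.05,(158,182),(305,82))}
for n,(z,t,s) in P.items():
    a,b=ray("top",T(*t)),ray("side",S(*s))
    A=np.stack([a[1],-b[1]],1); k=np.linalg.lstsq(A,b[0]-a[0],rcond=None)[0]
    m=(a[0]+a[1]*k[0]+b[0]+b[1]*k[1])/2
    print(n,at("top",T(*t),z).round(4),at("side",S(*s),z).round(4),"tri",m.round(4))
# network regions
for n,z in(("light_top",.05),("round_key_top",.045)):
  for c in("top","side"):
    for d in arm.regions_of(c,n)[:2]: print(n,c,d["conf"],d["uv"],d["region"].sum())
s=arm.state(); print(R.from_rotvec(s["tool_rot"]).as_matrix().round(3))
E
```

```text
light [ 0.6202 -0.1146  0.06  ] [ 0.6105 -0.1174  0.06  ] tri [ 0.619  -0.1134  0.0525]
pivot [0.4577 0.0208 0.048 ] [0.4485 0.023  0.048 ] tri [0.4542 0.0235 0.0445]
mark [0.4823 0.0282 0.058 ] [0.4782 0.0284 0.058 ] tri [0.481  0.0292 0.0559]
round [ 0.4776 -0.1347  0.05  ] [ 0.4691 -0.1391  0.05  ] tri [ 0.4763 -0.1343  0.0415]
square [0.597  0.0443 0.05  ] [0.5893 0.0402 0.05  ] tri [0.5963 0.0455 0.043 ]
light_top top 0.83 [315.8, 172.7] 256
light_top top 0.48 [272.3, 227.3] 335
light_top side 0.59 [335.6, 233.4] 354
round_key_top side 0.69 [301.0, 263.2] 146
round_key_top side 0.42 [293.0, 201.6] 126
[[-0.972  0.234 -0.   ]
 [ 0.234  0.972 -0.   ]
 [ 0.    -0.    -1.   ]]
```

Request:
arm_command(
  targets="-0.76 -0.63 0 0 1;-0.76 -0.63 0 0 1;-0.76 -0.63 0 0 1;-0.76 -0.63 0 0 1;-0.76 -0.63 0 0 1;-0.76 -0.63 0 0 1;-0.76 -0.63 0 0 1;-0.76 -0.63 0 0 1",
  newtons=40,
)

```text
clock: 1.6
tcp_pos: [0.366, 0.2169, 0.2316]
tool_rot: [0.369, 3.119, 0.001]
force: [1.3, 0.8, -0.5]
width: 0.0
grip_force: 0.0
```

Request:
arm_command(
  targets="-0.76 -0.63 0 0 1;-0.76 -0.63 0 0 1;-0.76 -0.63 0 0 1;-0.76 -0.63 0 0 1;-0.76 -0.63 0 0 1;-0.76 -0.63 0 0 1;-0.76 -0.63 0 0 1;-0.76 -0.63 0 0 1",
)

```text
clock: 2.4
tcp_pos: [0.6028, -0.0992, 0.2313]
tool_rot: [0.37, 3.12, 0.0]
force: [0.1, 1.1, -0.3]
width: 0.0
grip_force: 0.0
```

Request:
arm_command(
  targets="0 0 0.6 0 1;0 0 0.6 0 1;0 0 0.6 0 1;0 0 0 0 1;0 0 0 0 1",
)

```text
clock: 2.9
tcp_pos: [0.6022, -0.0973, 0.1421]
tool_rot: [0.369, 3.12, -0.0]
force: [-0.3, 0.9, 0.8]
width: -0.0001
grip_force: 0.0
```

Request:
arm_command(
  targets="-0.34 -0.31 0.5 0 1;0 0 0.6 0 1;0 0 0 0 1;0 0 0 0 1",
)

```text
clock: 3.3
tcp_pos: [0.6155, -0.1163, 0.0883]
tool_rot: [0.369, 3.118, -0.0]
force: [0.3, 0.2, 0.9]
width: 0.0002
grip_force: 0.0
```

```bash
python3 - <<'E'
from h import *
ims=[]
for c,(u,v) in(("top",(315,175)),("side",(338,225))):
    t=arm.get_image(c)[v-30:v+30,u-40:u+40]; ims.append(cv2.resize(t,None,fx=8,fy=8,interpolation=cv2.INTER_CUBIC)[:,:])
a=np.vstack([cv2.resize(i,(400,300)) for i in ims]); a=np.hstack([cv2.resize(i,(400,300)) for i in ims])
cv2.imwrite("pics/hov.png",a)
s=arm.state(); p=s["tcp_pos"]; print(p,s["clock"])
# projection of tcp
for c in("top","side"):
    m=arm.camera_model(c); f=210/np.tan(np.radians(m["fov_y"])/2)
    q=R.from_rotvec(m["orientation"]).as_matrix().T@(p-m["xyz"]); x,y=q[0]/-q[2],-q[1]/-q[2]; k=1+m["k1"]*(x*x+y*y)
    print(c,f*x*k+m["cx"],f*y*k+m["cy"])
E
```

```text
[ 0.6158672  -0.11630477  0.08903028] 3.4
top 315.6692014273378 175.07295408552176
side 339.0648960890027 220.04802963935634
```

View pics/hov.png

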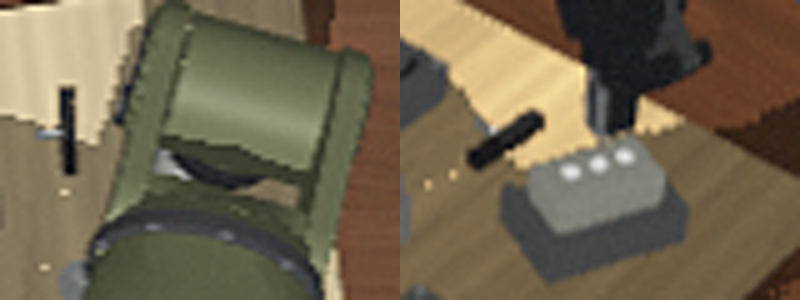

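```bash
python3 - <<'E'
from h import *
for uv in((336.2,225.5),(337.5,227.5)): print(at("side",uv,.06))
S=lambda x,y:((x+.5)/5-.5+230-1.3,(y+.5)/5-.5+190-2)
print(at("side",S(361,364),.05),at("side",S(122,212),.048),at("side",S(160,168),.058))
E
```

```text
[ 0.62020563 -0.10483266  0.06      ]
[ 0.61728523 -0.11251785  0.06      ]
[ 0.47123094 -0.13204695  0.05      ] [0.4506057  0.03128877 0.048     ] [0.48049519 0.03675664 0.058     ]
```

Request:
arm_command(
  targets="-0.04 0.07 0.4 0 1;0 0 0.14 0 1;0 0 0 0 1",
)

```text
clock: 3.7
tcp_pos: [0.6176, -0.1133, 0.0596]
tool_rot: [-0.369, -3.12, -0.0]
force: [0.3, 0.6, -1.0]
width: -0.0002
grip_force: 0.0
```

Request:
arm_command(
  targets="0 0 0.1 0 1;0 0 0.1 0 1;0 0 0 0 1",
)

```text
clock: 4.0
tcp_pos: [0.6183, -0.1136, 0.0506]
tool_rot: [0.369, 3.118, -0.0]
force: [-0.9, 0.1, 8.4]
width: 0.0001
grip_force: 4.3
```

Request:
arm_command(
  targets="0 0 0.04 0 1;0 0 0 0 1",
)

```text
clock: 4.2
tcp_pos: [0.6185, -0.1137, 0.0503]
tool_rot: [0.369, 3.117, -0.001]
force: [-9.6, 2.6, 25.7]
width: 0.0001
grip_force: 13.0
```

Request:
arm_command(
  targets="0 0 0.04 0 1;0 0 0 0 1",
)

```text
clock: 4.4
tcp_pos: [0.6188, -0.1137, 0.0501]
tool_rot: [0.369, 3.116, -0.001]
force: [-17.9, 4.2, 43.4]
width: 0.0002
grip_force: 21.7
```

Request:
arm_command(
  targets="0 0 -0.3 0 1;0 0 -0.95 0 1;0.68 0.43 0 0 1;0.68 0.43 0 0 1;0.68 0.43 0 0 1;0.68 0.43 0 0 1;0.68 0.43 0 0 1;0 0 0 0 1",
)

```text
clock: 5.2
tcp_pos: [0.475, 0.0331, 0.1079]
tool_rot: [-0.365, -3.119, -0.0]
force: [1.2, -0.7, 0.1]
width: -0.0004
grip_force: 0.0
```

```bash
python3 - <<'E'
from h import *
ims=[]
for c,(u,v) in(("side",(270,230)),("side",(330,230))):
    t=arm.get_image(c)[v-30:v+30,u-40:u+40]; ims.append(cv2.resize(t,(400,300),interpolation=cv2.INTER_CUBIC))
cv2.imwrite("pics/hov2.png",np.hstack(ims))
s=arm.state(); p=s["tcp_pos"]; print(p,s["clock"],s["force"])
for c in("side",):
    m=arm.camera_model(c); f=210/np.tan(np.radians(m["fov_y"])/2)
    q=R.from_rotvec(m["orientation"]).as_matrix().T@(p-m["xyz"]); x,y=q[0]/-q[2],-q[1]/-q[2]; k=1+m["k1"]*(x*x+y*y)
    print(c,f*x*k+m["cx"],f*y*k+m["cy"])
E
```

```text
[0.47758132 0.03109793 0.10829283] 5.3 [ 0.2851589  -0.85646312 -0.01690213]
side 260.3874870336217 208.02542934989594
```

View pics/hov2.png

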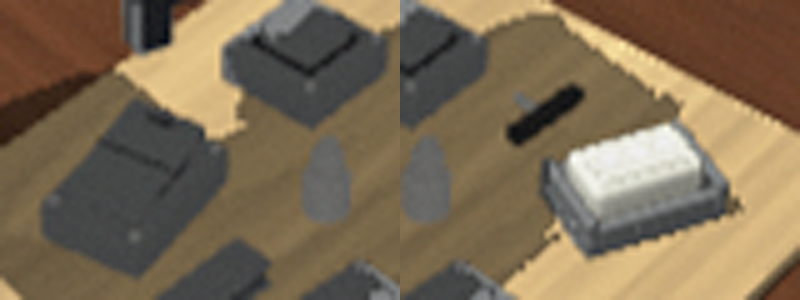

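The light now sits lower in its cradle. The fingertip shows at (148,50) and the rocker mark at (160,118), which matches the target. Next I press the rocker.

Request:
arm_command(
  targets="0 0 0.6 0 1;0 0 0.32 0 1;0 0 0.08 0 1;0 0 0.08 0 1;0 0 0 0 1",
)

```text
clock: 5.8
tcp_pos: [0.4779, 0.0305, 0.0541]
tool_rot: [0.37, 3.119, 0.0]
force: [0.3, 0.5, 0.4]
width: 0.0001
grip_force: 0.0
```

Request:
arm_command(
  targets="0 0 0.06 0 1;0 0 0 0 1",
)

```text
clock: 6.0
tcp_pos: [0.4782, 0.0307, 0.0514]
tool_rot: [0.369, 3.118, 0.0]
force: [1.1, -1.0, 2.5]
width: -0.0004
grip_force: 1.0
```

Request:
arm_command(
  targets="0 0 0.04 0 1;0 0 0 0 1",
)

```text
clock: 6.2
tcp_pos: [0.4782, 0.0308, 0.0493]
tool_rot: [0.369, 3.118, 0.0]
force: [4.4, 0.4, 4.6]
width: -0.0002
grip_force: 2.5
```

Request:
arm_command(
  targets="0 0 0.04 0 1;0 0 0 0 1",
)

```text
clock: 6.4
tcp_pos: [0.4785, 0.0308, 0.0484]
tool_rot: [0.369, 3.117, 0.0]
force: [-1.3, -0.7, 22.2]
width: 0.0001
grip_force: 10.5
```

Request:
arm_command(
  targets="0 0 0.03 0 1;0 0 0 0 1",
)

```text
clock: 6.6
tcp_pos: [0.4787, 0.0308, 0.0479]
tool_rot: [0.369, 3.117, 0.0]
force: [-9.4, -1.3, 39.1]
width: -0.0004
grip_force: 18.1
```

Request:
arm_command(
  targets="0 0 -0.4 0 1;0 0 -0.85 0 1;-0.18 -0.81 0 0 1;-0.18 -0.81 0 0 1;-0.18 -0.81 0 0 1;-0.18 -0.81 0 0 1;0 0 0 0 1;0 0 0 0 1",
)

```text
clock: 7.4
tcp_pos: [0.474, -0.1355, 0.1074]
tool_rot: [-0.372, -3.118, -0.001]
force: [0.3, 0.8, -0.5]
width: 0.0001
grip_force: 0.0
```

```bash
python3 - <<'E'
from h import *
ims=[]
for c,(u,v) in(("side",(270,230)),("side",(305,250))):
    t=arm.get_image(c)[v-30:v+30,u-40:u+40]; ims.append(cv2.resize(t,(400,300),interpolation=cv2.INTER_CUBIC))
cv2.imwrite("pics/hov3.png",np.hstack(ims))
s=arm.state(); p=s["tcp_pos"]; print(p,s["clock"],s["force"])
m=arm.camera_model("side"); f=210/np.tan(np.radians(m["fov_y"])/2)
q=R.from_rotvec(m["orientation"]).as_matrix().T@(p-m["xyz"]); x,y=q[0]/-q[2],-q[1]/-q[2]; k=1+m["k1"]*(x*x+y*y)
print(f*x*k+m["cx"],f*y*k+m["cy"])
E
```

```text
[ 0.47434404 -0.13428888  0.10757463] 7.5 [0.40615284 0.4558623  0.45276829]
302.8915486984311 243.28238164596232
```

View pics/hov3.png

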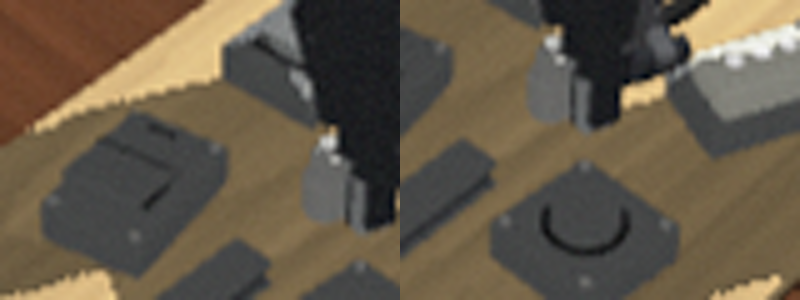

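The rocker is over: the gap is now at its near end. The round key top (186,213 in the right half) lies under the tip at (195,127), so I press it.

Request:
arm_command(
  targets="0 0 0.6 0 1;0 0 0.5 0 1;0 0 0.08 0 1;0 0 0.08 0 1;0 0 0.04 0 1;0 0 0 0 1",
)

```text
clock: 8.1
tcp_pos: [0.475, -0.1348, 0.0437]
tool_rot: [0.369, 3.119, 0.0]
force: [-2.5, 3.1, 6.4]
width: -0.0001
grip_force: 2.7
```

Request:
arm_command(
  targets="0 0 0.03 0 1;0 0 0 0 1",
)

```text
clock: 8.3
tcp_pos: [0.4752, -0.1349, 0.043]
tool_rot: [0.369, 3.118, -0.0]
force: [-4.8, 3.9, 12.3]
width: -0.0001
grip_force: 6.0
```

Request:
arm_command(
  targets="0 0 0.03 0 1;0 0 0 0 1",
)

```text
clock: 8.5
tcp_pos: [0.4753, -0.135, 0.0426]
tool_rot: [0.369, 3.118, -0.0]
force: [-11.2, 6.5, 30.9]
width: -0.0003
grip_force: 15.7
```

Fully down at 30.9 N. I'll release it and retreat.

Request:
arm_command(
  targets="0 0 -0.3 0 1;0 0 -0.9 0 1;0 0 -1 0 1;0 0 -1 0 1;0 0 0 0 1;0 0 0 0 1",
)

```text
clock: 9.1
tcp_pos: [0.475, -0.1351, 0.2014]
tool_rot: [0.369, 3.116, -0.001]
force: [-0.2, 0.5, -0.5]
width: 0.0002
grip_force: 0.0
```

```bash
python3 - <<'E'
from h import *
t=arm.get_image("side")[190:290,230:370]; cv2.imwrite("pics/end.png",cv2.resize(t,None,fx=5,fy=5,interpolation=cv2.INTER_CUBIC))
print(arm.state()["tcp_pos"],arm.state()["force"])
E
```

```text
[ 0.47445111 -0.13501314  0.20000589] [ 0.40767159  0.12799987 -0.37535799]
```

View pics/end.png

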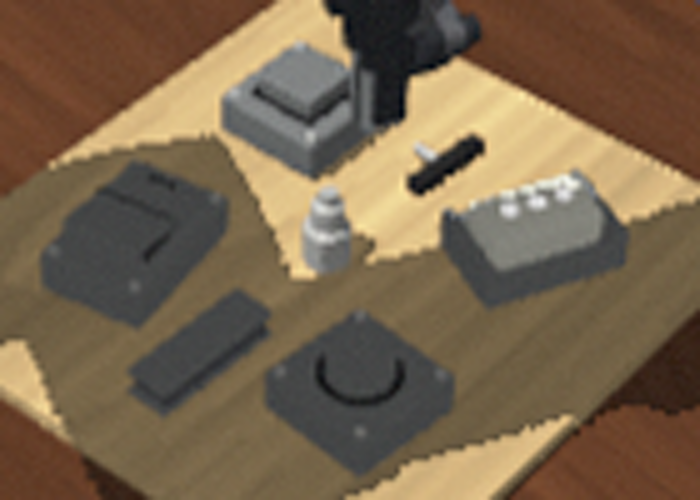

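The light is low in its cradle (540,225), the rocker is over (135,215), the round key is back up (361,365), and nothing else has moved.

```bash
python3 -c "
from rig import arm
print(arm.finish_job())"
```

```text
the job is handed in; nothing more can be done
None
```

I pressed the rear light home, pushed the rocker fully over, then pressed the round start key down and released it. The last picture shows all three as asked and nothing else moved; I handed the job in at about 9 s, and no verdict came back.

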